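# Gloss reading on a resprayed panel

### The arm

A 7-joint arm with a two-finger parallel gripper is mounted at the origin on the work surface. World frame = base frame: x ahead of the robot, y to its left, z up, the work surface at z = 0. Lengths are in m, angles in rad, forces in N, time in s.
With the tool pointing down it reaches from about 0.425 to 0.925 m from the base axis. Payload 6.8 kg.
Tool frame: the origin (TCP) lies midway between the tips of the shut fingers; the grasp point (between the pads) lies 19 mm behind it (manip.grip_depth is the distance from the TCP to the grasp point, in m); z points along the fingers, x is the direction in which the jaws open and shut, and the axes are right-handed (so a half turn about z gives the same grasp; the last joint's range is limited). The gripper opens to 85 mm and grips with 20 to 120 N. Pads are 22 mm wide; open, the fingers measure 114 mm over their backs; the gripper's body (76 mm by 85 mm) begins 54 mm behind the grasp point. The pads swing forward as they close: fully open they stand 13 mm farther back than shut.
Start: joints at [1.027, 0.477, 0.022, 1.555, -0.011, 1.109, -0.083], TCP at [0.285, -0.612, 0.231] pointing down, gripper open.
Joint ranges: [-2.96, 2.96], [-0.34, 2.1], [-1.41, 1.46], [0.24, 2.44], [-1.37, 4.51], [0.17, 1.92], [-2.96, 2.96]. Speed limits (rad/s): [2.39, 2.39, 3.14, 3.14, 3.14, 3.14, 3.14].

### API

Orientations are given as a rotation vector (axis times angle).
In Python, from rig import monitor, get_image, workorder, manip gives the robot as it stands. The module is installed in compiled form; this text tells all that it offers.
- The arm moves only by the tool apply_moves, never from a script. Its argument "deltas" is text: rows parted by semicolons, each of 6 numbers parted by spaces: the shift along the tool's x, y, z in units of 30 mm (1.0 is 30 mm), then the turn, a rotation vector about the tool's x, y, z in units of 5 degrees (1.0 is 5 degrees). In form: x y z wx wy wz; .... A call has 1 to 12 rows; each row is the pose to reach, as a shift and turn from the pose commanded when the call began, along the tool's axes at that moment; what a row does not reach only later rows make up. A row lasts 1/10 s, in which the tool goes at most 50 mm and 8.59 degrees, less where a joint would pass 70% of its speed; a pose out of reach is approached as far as the arm can. A call with a gripper value outside its range is refused whole. "gripper" is the gripper command: -1 is fully open, 1 is shut, values between are in proportion, set as the call begins (left out, the last holds). The fingers move at their own pace and stop on an object; "newtons" is the grip in N (left out, the last holds). Time passes only in rows, so rows that repeat a pose let the fingers close. It gives the time, the measured TCP pose, the force and the opening at its end, in the units of the state.
- monitor.sense(): the state, without advancing time (a new reading comes with each control period).
- get_image(name): name is "scene" or "top" or "wrist"; returns a dict with "frame" (400x640x3 uint8, red, green, blue), "vfov" (degrees; the focal length in pixels is half the picture's height over the tangent of half this angle, whatever the lens; pixels are square), "cx", "cy" (the principal point, pixels), "position" and "attitude" of the camera in the world; the wrist camera has in their place "T_tool_cam" (4x4, takes a point from camera to tool coordinates, whose origin is the TCP and whose axes are the tool frame's). Camera axes: x right, y down, z forward; pixel columns grow to the right and rows downward; lengths in m; the calibration is good to about 2 mm. A picture is of the moment at which its call begins: read the wrist's pose just before it. There is no depth.
- workorder.job_done(): hands the job in, once; it reports no verdict.
The state is a dict: "time_s": time; "q": joint angles; "joint_vel": joint speeds; "tau": joint torques, N m; "tool_pos": TCP position; "ee_rot": TCP orientation; "wrist_force": force on the tool from outside, world axes, zero at the start; "wrist_torque": the same for the moment, N m; "width": finger opening in m.
Only numpy, scipy, OpenCV 4.12 (cv2) and the standard library are available. Lean on these libraries where they do the work, as an engineer would, in place of code of your own. Each camera call takes 0.05 s, during which the arm holds its last target.

### The job

Take a gloss reading on the resprayed panel: with the gloss meter still in its holder, turn its selector knob to the green mark, then lift the meter out and lay its sole gently in the middle of the taped patch on the sloped panel, tilted to match the slope so that no light gets in under it. Finish while still gripping the meter and holding it pressed lightly and flush on the patch: do not let go of it. Leave the other things on the bench where they are.

Things in the scene. Friction and masses are not known exactly. Their poses are not given: they have to be found in the camera images.
- meter_center (a point): Centre of the loose gloss meter, half-way up: a white box with a black sole and dark rubber grip pads on its long sides, 125 mm long (its x), 52 mm wide (its y), 60 mm tall (its z, up from the sole), about 0.36 kg. It stands in a pocket of the holder with 1.5 mm of play; grip it across its 52 mm width and lift it straight up.
- meter_sole (a point): Centre of the flat black sole (underside) of the gloss meter, 30 mm below meter_center; same axes (z points from the sole up into the meter).
- dock: Fixed black holder of the meter, 150 mm long (x) by 84 mm wide, origin on the bench under its centre. Pocket floor 8 mm above the bench; the walls at the two ends rise 30 mm above the bench, the lips along the long sides only 14 mm (6 mm above the meter's sole).
- selector_grip (a point): On the axis of the selector knob on top of the meter, 30 mm from the meter's centre along its +x, half-way up the knob's bar: 14 mm above the meter's flat top and 9 mm below the bar's top. Bar 30 mm long, 10 mm wide, over a disc 32 mm across that stands 5 mm above the meter's top. x runs along the bar to the end with the white pointer line and turns with the knob; z up along its axis.
- selector (a joint): Angle of the selector knob (rad), growing clockwise seen from above. Four sprung click positions beside coloured marks on the meter's top: white 0, blue 0.6, green 1.2, red 1.8, with stops at the ends. It starts at white or blue. Past half-way it snaps into the next click and stays there. Turning it takes up to about 0.1 N m.
- patch_center (a point): Centre of the fresh paint patch, on the paint surface: 160 by 160 mm, framed with paper-thin blue tape, on a flat yellow panel 240 mm up the slope by 225 mm across, locked rigidly on a stand fixed to the bench. x points up the slope, y level across, z straight out of the panel. It slopes down towards the robot, 0.18 to 0.46 rad from level, heading within 0.25 rad of straight. Centre 85 to 120 mm above the bench.
- meter: The whole gloss meter, origin at the centre of its sole, axes as meter_center.
- panel: The whole yellow panel, origin on its hinge below the low front edge, axes as patch_center (the patch's centre is 120 mm up the slope and 22 mm out from it).
- tape_roll: Bystander, to be left where it is: tape roll, 100 mm across, 24 mm tall, lying flat; blue masking tape. Origin at the centre of its underside.
- tin: Bystander, to be left where it is: red tin, 72 mm across, 85 mm tall, upright. Origin at the centre of its underside.
- spray_bottle: Bystander, to be left where it is: clear spray bottle, 64 mm across, 190 mm tall, red cap. Origin at the centre of its underside.
- jar: Bystander, to be left where it is: touch-up paint jar, yellow with black lid, 44 mm across, 62 mm tall. Origin at the centre of its underside.
- sanding_block: Bystander, to be left where it is: black rubber sanding block, 125 by 68 mm, 32 mm tall. Origin at the centre of its underside.
- screwdriver: Bystander, to be left where it is: screwdriver with orange handle, 200 mm long, lying flat. Origin at the centre of its underside.
- wrench: Bystander, to be left where it is: steel wrench, 180 mm long, lying flat. Origin at the centre of its underside.
Things that resemble listed ones, but are neither listed nor needed, are in the scene too. Leave any turquoise or yellow look-alike of the meter alone.

How it is judged:
By the outcome, as a careful person would: the job done as asked, in the order asked, and still so for the second after the job is handed in, while the arm keeps its last pose, push and grip.
It also fails if it takes over 64 s, if anything falls off the work surface, if the arm or the gripper's body presses on something with over 40 N, if the wrist force passes 120 N, or if a joint passes its speed limit or range.

## Working session

There is one attempt and no reset: what is moved stays moved. The work goes in short steps, Python scripts to look and compute and a tool call to move; the robot and the scene stay as the last step left them, time stands still between calls to the robot, and variables do not carry over. Pictures are saved under pics/ and viewed, and the job is handed in when it is done.

Besides the shell and the picture viewer there is one more tool, called after "Emit:" as name(argument=value, ...) on one line, values as JSON. apply_moves: Moves the arm, as the interface text tells. Its arguments: {"type":"object","properties":{"deltas":{"type":"string"},"gripper":{"type":"number"},"newtons":{"type":"number"}},"required":["deltas"]}

```bash
ls; mkdir -p pics
cat > h.py <<'E'
import numpy as np, cv2
from scipy.spatial.transform import Rotation as R
from rig import monitor, get_image, workorder, manip
def save(im,name): cv2.imwrite('pics/'+name, cv2.cvtColor(im,cv2.COLOR_RGB2BGR))
def f(im): return 200/np.tan(np.radians(im['vfov'])/2)
E
python3 - <<'E'
from h import *
s=monitor.sense(); print(s); print(manip.grip_depth)
for n in ['scene','top','wrist']:
    im=get_image(n); save(im['frame'],n+'0.png'); np.save(n+'0.npy',im,allow_pickle=True)
    print(n,{k:v for k,v in im.items() if k!='frame'})
E
```

```text
pics
{'time_s': 0.0, 'q': array([ 1.02693695,  0.47778875,  0.02231089,  1.55650237, -0.01149936,
        1.1093253 , -0.08308913]), 'joint_vel': array([ 0.00087296,  0.00092696, -0.00048164,  0.00046076,  0.00193385,
       -0.00029284, -0.00134683]), 'tau': array([-6.62980165e-04, -5.96442819e+01,  1.60747491e+00, -2.81198323e+01,
        1.24023895e-02,  9.42570943e-03, -8.78473060e-06]), 'tool_pos': array([ 0.28465095, -0.6113514 ,  0.23031129]), 'ee_rot': array([-2.64839091e+00,  1.68817013e+00,  2.61377940e-03]), 'wrist_force': array([ 0.56632861,  0.51628292, -0.16242726]), 'wrist_torque': array([0.00817411, 0.02701241, 0.01706866]), 'width': 0.08528104318999064}
0.0187
scene {'vfov': 51.37571207940756, 'cx': 317.46267986110183, 'cy': 207.65880524369686, 'position': array([1.04598278, 0.652071  , 1.20780974]), 'attitude': array([-0.99818989, -2.59131936,  0.89729594])}
top {'vfov': 53.07390676932101, 'cx': 323.3360480334948, 'cy': 199.860138904385, 'position': array([0.26646427, 0.00154449, 1.35700201]), 'attitude': array([-2.1332133 ,  2.16249366, -0.18247368])}
wrist {'vfov': 66.12252859985372, 'cx': 321.0172475481888, 'cy': 198.44007645968293, 'T_tool_cam': array([[ 9.99999974e-01,  2.11173529e-04,  8.84060105e-05,
        -4.20109526e-04],
       [-2.27382169e-04,  9.61042945e-01,  2.76399000e-01,
        -7.09647610e-02],
       [-2.65938205e-05, -2.76399012e-01,  9.61042967e-01,
        -1.42214451e-01],
       [ 0.00000000e+00,  0.00000000e+00,  0.00000000e+00,
         1.00000000e+00]])}
```

View pics/scene0.png

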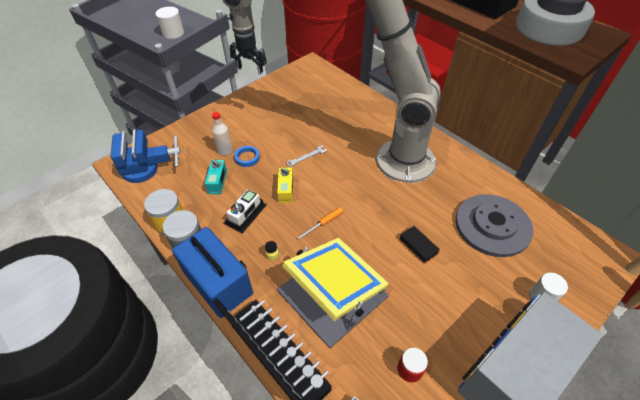

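View pics/top0.png

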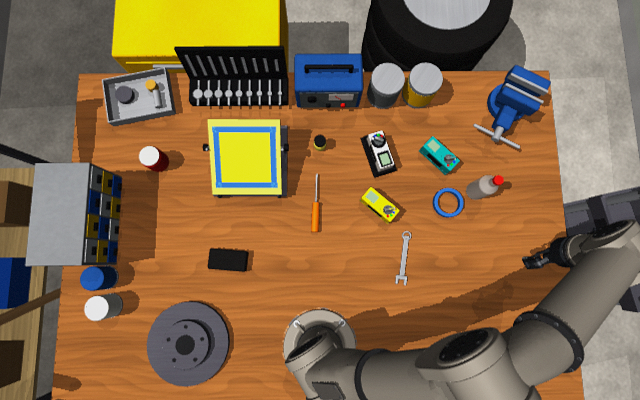

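View pics/wrist0.png

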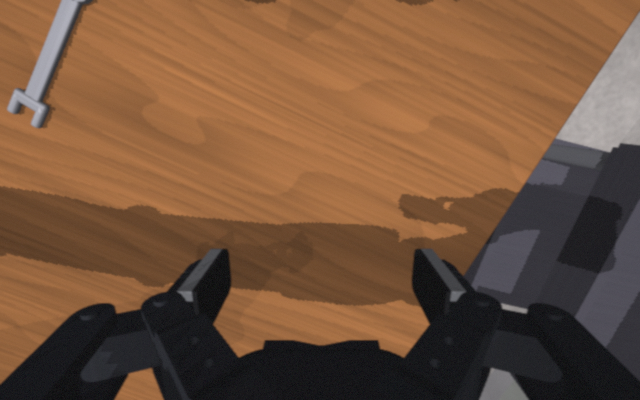

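Meter candidates in the top view are the white box in the black holder at (380,150), the turquoise box at (440,155) and the yellow box at (380,205). By the description I choose the white one, and I'll check it in a crop.

```bash
cat >> h.py <<'E'
def campose(im,s=None):
    if 'position' in im: return R.from_rotvec(im['attitude']).as_matrix(), np.array(im['position'])
    T=np.array(im['T_tool_cam']); Rt=R.from_rotvec(s['ee_rot']).as_matrix()
    return Rt@T[:3,:3], Rt@T[:3,3]+s['tool_pos']
def ray(im,u,v,s=None):
    Rc,p=campose(im,s); d=Rc@np.array([(u-im['cx'])/f(im),(v-im['cy'])/f(im),1.]); return p,d/np.linalg.norm(d)
def onz(im,u,v,z,s=None):
    p,d=ray(im,u,v,s); return p+d*(z-p[2])/d[2]
def proj(im,P,s=None):
    Rc,p=campose(im,s); c=Rc.T@(np.array(P)-p); return c[:2]/c[2]*f(im)+[im['cx'],im['cy']]
def tri(rays):
    A=np.zeros((3,3));b=np.zeros(3)
    for p,d in rays:
        M=np.eye(3)-np.outer(d,d);A+=M;b+=M@p
    x=np.linalg.solve(A,b); return x,[np.linalg.norm((np.eye(3)-np.outer(d,d))@(x-p)) for p,d in rays]
E
python3 - <<'E'
from h import *
t=np.load('top0.npy',allow_pickle=True).item(); sc=np.load('scene0.npy',allow_pickle=True).item()
a=cv2.resize(t['frame'][115:190,345:445],None,fx=6,fy=6,interpolation=cv2.INTER_CUBIC)
save(a,'topcrop.png')
a=cv2.resize(sc['frame'][180:235,210:280],None,fx=8,fy=8,interpolation=cv2.INTER_CUBIC)
save(a,'sccrop.png')
print(onz(t,380,150,.06), onz(t,248,157,.1))
# patch corners : blue tape inner yellow
for n,im,box in [('top',t,(110,200,200,290)),('scene',sc,(230,330,275,395))]:
    hsv=cv2.cvtColor(im['frame'],cv2.COLOR_RGB2HSV)
    m=cv2.inRange(hsv,(100,100,80),(125,255,255)); k=np.zeros_like(m);k[box[0]:box[1],box[2]:box[3]]=m[box[0]:box[1],box[2]:box[3]]
    c,_=cv2.findContours(k,cv2.RETR_EXTERNAL,cv2.CHAIN_APPROX_NONE); c=max(c,key=cv2.contourArea)
    q=cv2.approxPolyDP(c,0.04*cv2.arcLength(c,True),True)[:,0]
    print(n,cv2.contourArea(c),q.tolist())
E
```

```text
[ 0.63495712 -0.21183823  0.06      ] [0.60489212 0.22178958 0.1       ]
top 3556.0 [[212, 127], [216, 187], [276, 186], [275, 127]]
scene 2772.5 [[335, 243], [293, 262], [339, 308], [379, 282]]
```

View pics/topcrop.png

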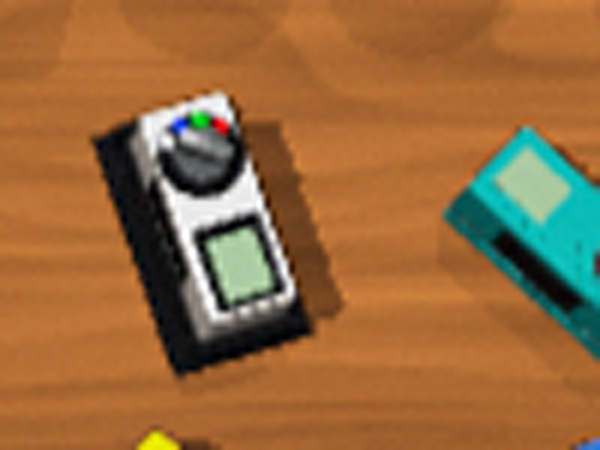

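View pics/sccrop.png

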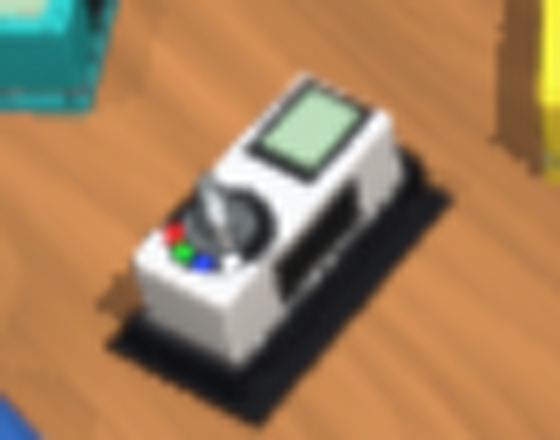

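The crop confirms it: white box, black holder, knob with coloured marks at the far end at crop (200,150), LCD at (240,262). Now I'll work out a viewing pose above it.

```bash
cat >> h.py <<'E'
def down(h,tilt=None):
    x=np.array([np.cos(h),np.sin(h),0]);z=np.array([0,0,-1.]);return np.column_stack([x,np.cross(z,x),z])
def delta(pos,Rm,s=None,p0=None,R0=None):
    s=s or monitor.sense(); R0=R.from_rotvec(s['ee_rot']).as_matrix() if R0 is None else R0
    p0=s['tool_pos'] if p0 is None else p0
    d=R0.T@(np.array(pos)-p0)/.03; w=R.from_matrix(R0.T@Rm).as_rotvec()/np.radians(5)
    return np.round(np.r_[d,w],2).tolist()
E
python3 - <<'E'
from h import *
t=np.load('top0.npy',allow_pickle=True).item(); sc=np.load('scene0.npy',allow_pickle=True).item()
cr=lambda u,v:(345+u/6,115+v/6)
a=onz(t,*cr(138,115),.068);b=onz(t,*cr(205,325),.068);print('edge',a,b,np.degrees(np.arctan2(*(a-b)[[1,0]])),np.linalg.norm(a-b))
# lcd, knob both views
T=lambda a,b: print(*tri([ray(t,*a),ray(sc,*b)]))
T(cr(200,153),(210+230/8,180+222/8)); T(cr(240,262),(210+312/8,180+127/8))
for a,b in zip([(212,127),(216,187),(276,186),(275,127)],[(339,308),(293,262),(335,243),(379,282)]): T(a,b)
h=np.radians(17-90)
print(delta([.635,-.212,.20],down(h)))
E
```

```text
edge [ 0.68781851 -0.17225459  0.068     ] [ 0.56738306 -0.20537485  0.068     ] 15.376477035925099 0.12490656832313264
[ 0.66470991 -0.20515175  0.0667904 ] [np.float64(0.00157231030862045), np.float64(0.0015723103086203965)]
[ 0.60404106 -0.22678807  0.06246011] [np.float64(0.0003336809268047662), np.float64(0.0003336809268047219)]
[0.69014344 0.3266112  0.14850986] [np.float64(0.0005996447727291457), np.float64(0.0005996447727292042)]
[0.59765532 0.22536607 0.18591578] [np.float64(0.12994553260884034), np.float64(0.1299455326088402)]
[0.51620382 0.13241821 0.07037453] [np.float64(0.0026983003714641145), np.float64(0.002698300371464153)]
[0.61906479 0.23930328 0.18058781] [np.float64(0.12618860493721834), np.float64(0.12618860493721823)]
[-7.14, -16.21, 1.03, 0.0, 0.02, 1.59]
```

Emit:
apply_moves(deltas="0 -0.5 -1.5 0 0 0; -0.5 -1.5 -2.5 0 0 0.2; -1.1 -3 -3 0 0 0.4; -1.8 -4.4 -3 0 0 0.6; -2.4 -5.8 -3 0 0 0.8; -3.1 -7.2 -3 0 0 1; -3.7 -8.6 -3 0 0 1.2; -4.4 -10 -3 0 0 1.4; -5 -11.4 -3 0 0 1.6; -5.6 -12.8 -2.6 0 0 1.6; -6.3 -14.2 -2 0 0 1.6; -6.8 -15.4 -1 0 0 1.6", gripper=0.3, newtons=30)

```text
time_s: 1.35
tool_pos: [0.6201, -0.2294, 0.2625]
ee_rot: [-2.525, 1.866, -0.005]
wrist_force: [1.0, -0.3, -0.2]
width: 0.0297
```

Run:
```python
from h import *
s=monitor.sense();print(s['width'],s['q'],delta([.635,-.212,.20],down(np.radians(-75)),s))
```

```text
0.02967728941100489 [ 0.35791387  0.4326276  -0.13572253  1.55088619  0.06121168  1.15829128
 -1.06285124] [-0.41, -0.64, 2.08, -0.04, -0.02, 0.41]
```

Emit:
apply_moves(deltas="-0.2 -0.4 1 0 0 0.4; -0.4 -0.6 2 0 0 0.4; -0.4 -0.6 2 0 0 0.4; -0.4 -0.6 2 0 0 0.4")

```text
time_s: 1.75
tool_pos: [0.631, -0.2157, 0.2014]
ee_rot: [2.491, -1.913, -0.001]
wrist_force: [-0.3, -0.1, -0.1]
width: 0.0298
```

Run:
```python
from h import *
s=monitor.sense();im=get_image('wrist');im['s']=s;np.save('w1.npy',im,allow_pickle=True);save(im['frame'],'w1.png')
save(cv2.resize(im['frame'][60:300,180:440],None,fx=2.4,fy=2.4,interpolation=cv2.INTER_CUBIC),'w1c.png')
print(s['tool_pos'],s['ee_rot'])
```

```text
[ 0.63102361 -0.21566957  0.20138348] [ 2.49115982e+00 -1.91284315e+00 -1.39322146e-03]
```

View pics/w1c.png

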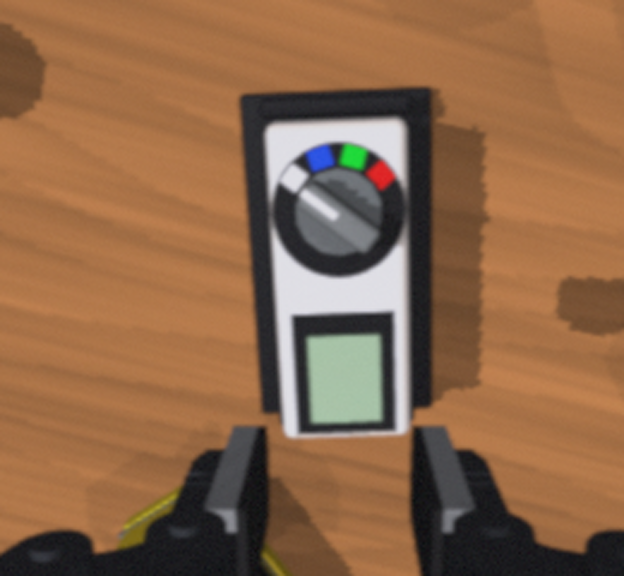

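The wrist crop shows the white meter with its top corners at about (265,120), (405,120), (410,430) and (285,435). The knob axis is at (339,212), and the pointer aims up-left at the white mark, so the selector starts at white. Next I'll measure the top outline on plane z=0.068 and the bar direction.

```bash
cat > meas.py <<'E'
from h import *
def meter(im,s,z=.068,box=(60,250,180,440),tag=None):
    hsv=cv2.cvtColor(im['frame'],cv2.COLOR_RGB2HSV)
    m=cv2.inRange(hsv,(0,0,170),(179,50,255)); k=np.zeros_like(m);a,b,c,d=box;k[a:b,c:d]=m[a:b,c:d]
    k=cv2.morphologyEx(k,cv2.MORPH_OPEN,np.ones((3,3)))
    n,l,st,_=cv2.connectedComponentsWithStats(k); i=1+np.argmax(st[1:,4]); k=(l==i).astype(np.uint8)
    c=np.vstack(cv2.findContours(k,cv2.RETR_EXTERNAL,cv2.CHAIN_APPROX_NONE)[0])
    hull=cv2.convexHull(c)[:,0]
    P=np.array([onz(im,u,v,z,s)[:2] for u,v in hull])
    r=cv2.minAreaRect((P*1000).astype(np.float32)); 
    bx=cv2.boxPoints(r); e=[bx[1]-bx[0],bx[2]-bx[1]]; e=max(e,key=np.linalg.norm); e*=np.sign(e[0])
    return np.array(r[0])/1000,sorted(r[1]),np.arctan2(e[1],e[0]),hull
E
python3 - <<'E'
from meas import *
im=np.load('w1.npy',allow_pickle=True).item();s=im['s']
c,sz,h,hull=meter(im,s);print(c,sz,h,np.degrees(h))
k=onz(im,180+339/2.4,60+212/2.4,.073,s);print('disc',k, 'pred',c+.03*np.array([np.cos(h),np.sin(h)]))
v=im['frame'].copy();cv2.polylines(v,[hull[:,None]],True,(255,0,0));
for z in(.073,.091):
  P=np.r_[c+.03*np.array([np.cos(h),np.sin(h)]),z];cv2.circle(v,tuple(int(round(x)) for x in proj(im,P,s)),1,(0,255,255),-1)
  for e in(1,-1):
   Q=P+e*.015*np.array([np.cos(h+.9),np.sin(h+.9),0]);cv2.circle(v,tuple(int(round(x)) for x in proj(im,Q,s)),1,(0,255,0) if z<.08 else (255,0,255),-1)
save(cv2.resize(v[80:250,260:380],None,fx=4,fy=3.5,interpolation=cv2.INTER_NEAREST),'w1d.png')
E
```

```text
[ 0.61963776 -0.21940793] [49.81924819946289, 78.92427825927734] 0.2974293 17.041443
disc [ 0.66817452 -0.20535845  0.073     ] pred [ 0.64832055 -0.21061603]
```

View pics/w1d.png

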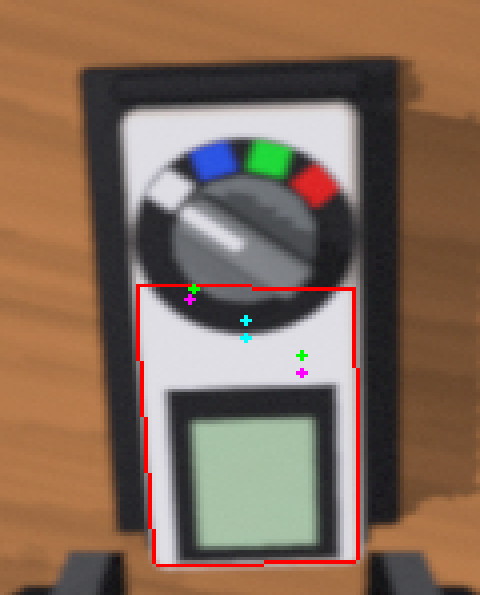

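The red outline was cut off at the black ring, so I'll join both white parts and remeasure.

```bash
sed -i 's/i=1+np.argmax(st\[1:,4\]); k=(l==i)/ids=[j for j in range(1,n) if st[j,4]>400]; k=np.isin(l,ids)/' meas.py
python3 - <<'E'
from meas import *
im=np.load('w1.npy',allow_pickle=True).item();s=im['s']
c,sz,h,hull=meter(im,s);print(c,sz,h,np.degrees(h))
k=onz(im,180+339/2.4,60+212/2.4,.073,s);print('disc',k, 'pred',c+.03*np.array([np.cos(h),np.sin(h)]))
v=im['frame'].copy();v=cv2.resize(v,None,fx=4,fy=4,interpolation=cv2.INTER_CUBIC);cv2.polylines(v,[hull[:,None]*4+2],True,(255,0,0));
for z in(.073,.091):
  P=np.r_[c+.03*np.array([np.cos(h),np.sin(h)]),z];cv2.circle(v,tuple(int(round(x*4)) for x in proj(im,P,s)),3,(0,255,255),-1)
  for e in(1,-1):
   Q=P+e*.015*np.array([np.cos(h+.9),np.sin(h+.9),0]);cv2.circle(v,tuple(int(round(x*4)) for x in proj(im,Q,s)),3,(0,255,0) if z<.08 else (255,0,255),-1)
save(v[360:960,1040:1520],'w1e.png')
E
```

```text
[ 0.64020959 -0.21308551] [49.83123016357422, 121.985107421875] 0.29780665 17.063063
disc [ 0.66817452 -0.20535845  0.073     ] pred [ 0.66888907 -0.20428279]
```

View pics/w1e.png

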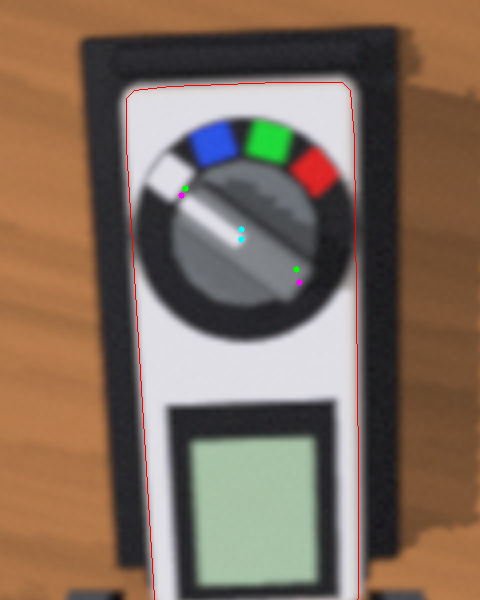

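Run:
```python
from h import *
s=monitor.sense();print(s['q'][6],delta([.6685,-.205,.12],down(np.radians(-21.4)),s),delta([.6685,-.205,.077],down(np.radians(-21.4)),s))
```

```text
-1.1316273223117124 [-0.06, -1.28, 2.76, -0.0, -0.02, -10.74] [-0.06, -1.28, 4.19, -0.0, -0.02, -10.74]
```

Emit:
apply_moves(deltas="0 -0.4 0.4 0 0 -1.5; 0 -0.8 0.9 0 0 -3; 0 -1.28 1.4 0 0 -4.5; -0.06 -1.28 1.9 0 0 -6; -0.06 -1.28 2.3 0 0 -7.5; -0.06 -1.28 2.6 0 0 -9; -0.06 -1.28 2.76 0 0 -10.5; -0.06 -1.28 2.76 0 0 -10.74; -0.06 -1.28 2.76 0 0 -10.74")

```text
time_s: 2.7
tool_pos: [0.6687, -0.205, 0.1204]
ee_rot: [3.086, -0.588, 0.004]
wrist_force: [0.0, -0.0, -0.4]
width: 0.0296
```

Run:
```python
from h import *
s=monitor.sense();im=get_image('wrist');save(im['frame'][100:],'w2.png')
print(s['tool_pos'],s['ee_rot'],s['width'],delta([.6685,-.205,.077],down(np.radians(-21.4)),s))
for z in (.073,.091): print(proj(im,[.6685,-.205,z],s))
```

```text
[ 0.66867918 -0.20504519  0.12037669] [ 3.08558473 -0.58774507  0.00411059] 0.029631855763522296 [-0.01, 0.0, 1.45, 0.0, -0.03, -0.03]
[320.15283833 222.6171261 ]
[320.15966517 233.17014983]
```

View pics/w2.png

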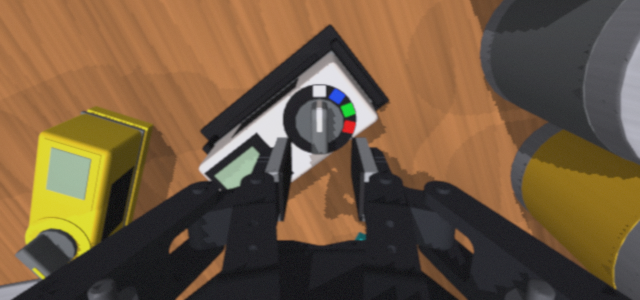

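The bar at (319,120) is upright in the picture and centred between the fingers. I'll descend and close.

Emit:
apply_moves(deltas="0 0 0.5 0 0 0; 0 0 1 0 0 0; 0 0 1.3 0 0 0; 0 0 1.45 0 0 0; 0 0 1.45 0 0 0")

```text
time_s: 3.25
tool_pos: [0.6675, -0.2034, 0.0739]
ee_rot: [-3.087, 0.581, 0.003]
wrist_force: [1.1, 0.0, -0.4]
width: 0.0294
```

Emit:
apply_moves(deltas="0 0 0 0 0 0; 0 0 0 0 0 0; 0 0 0 0 0 0; 0 0 0 0 0 0; 0 0 0 0 0 0; 0 0 0 0 0 0", gripper=1, newtons=30)

```text
time_s: 3.85
tool_pos: [0.6683, -0.2035, 0.0754]
ee_rot: [-3.087, 0.581, -0.001]
wrist_force: [-0.5, 1.0, 2.0]
width: 0.0088
```

Emit:
apply_moves(deltas="0 0 0 0 0 1; 0 0 0 0 0 2.2; 0 0 0 0 0 3.5; 0 0 0 0 0 4.8; 0 0 0 0 0 6.1; 0 0 0 0 0 7.4; 0 0 0 0 0 8.7; 0 0 0 0 0 10; 0 0 0 0 0 11.3; 0 0 0 0 0 12.6; 0 0 0 0 0 13.8; 0 0 0 0 0 13.8")

```text
time_s: 5.05
tool_pos: [0.6685, -0.2042, 0.0754]
ee_rot: [2.214, -2.229, 0.003]
wrist_force: [1.2, -1.6, 1.7]
width: 0.0096
```

Emit:
apply_moves(deltas="0 0 0 0 0 0; 0 0 0 0 0 0; 0 0 0 0 0 0; 0 0 0 0 0 0; 0 0 0 0 0 0", gripper=0.3)

```text
time_s: 5.55
tool_pos: [0.6679, -0.2036, 0.0749]
ee_rot: [-2.215, 2.227, 0.0]
wrist_force: [0.6, 0.4, -0.4]
width: 0.03
```

Emit:
apply_moves(deltas="0 0 -0.7 0 0 0; 0 0 -1.8 0 0 0; 0 0 -3 0 0 0; 0 0 -4 0 0 0; 0 0.6 -4.3 0 0 0; 0 1.2 -4.3 0 0 0; 0 1.2 -4.3 0 0 0")

```text
time_s: 6.25
tool_pos: [0.6303, -0.2041, 0.2047]
ee_rot: [2.213, -2.229, 0.0]
wrist_force: [0.3, -0.7, 0.1]
width: 0.0302
```

Run:
```python
from meas import *
s=monitor.sense();im=get_image('wrist');im['s']=s;np.save('w3.npy',im,allow_pickle=True)
save(cv2.resize(im['frame'][60:300,180:440],None,fx=2.4,fy=2.4,interpolation=cv2.INTER_CUBIC),'w3c.png')
print(s['tool_pos'],s['ee_rot'],s['q'])
print(meter(im,s)[:3])
```

```text
[ 0.63029276 -0.20411293  0.20474492] [ 2.21334231e+00 -2.22857986e+00  1.57123945e-04] [ 0.23614631  0.48047786 -0.02426551  1.61201786  0.01363489  1.04953273
 -1.36982304]
(array([ 0.63926355, -0.21163843]), [49.99434280395508, 122.15792846679688], np.float32(0.29548284))
```

View pics/w3c.png

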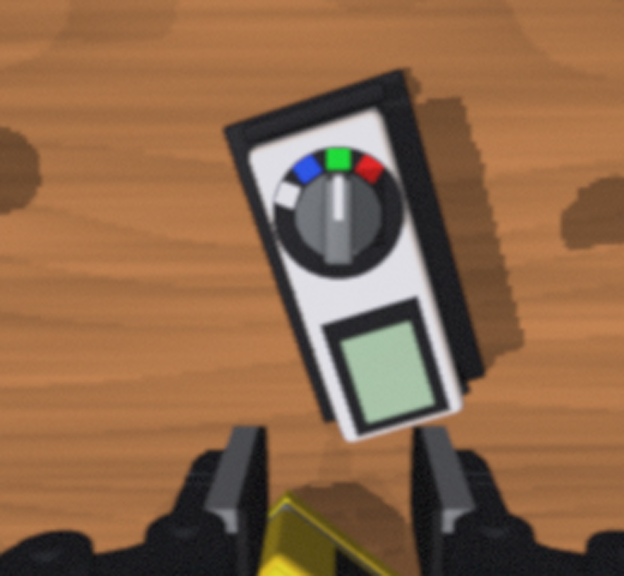

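The pointer at crop (338,185) now sits on the green mark at (338,160). The meter hasn't moved: centre ≈ (0.6395,-0.212), heading 17.0°. Next is the grip across its width.

Run:
```python
from h import *
s=monitor.sense();print(delta([.6395,-.212,.027],down(np.radians(-73)),s))
```

```text
[0.27, -0.27, 5.91, -0.0, -0.0, -3.47]
```

Emit:
apply_moves(deltas="0.1 -0.1 0.5 0 0 -1.5; 0.27 -0.27 1.2 0 0 -3; 0.27 -0.27 2 0 0 -3.47; 0.27 -0.27 2.4 0 0 -3.47; 0.27 -0.27 2.4 0 0 -3.47", gripper=-1)

```text
time_s: 6.8
tool_pos: [0.6391, -0.2109, 0.1296]
ee_rot: [2.524, -1.869, -0.006]
wrist_force: [0.0, 0.7, -0.0]
width: 0.0854
```

Run:
```python
from h import *
s=monitor.sense();im=get_image('wrist');save(im['frame'],'w4.png');print(s['width'],delta([.6395,-.212,.027],down(np.radians(-73)),s))
```

```text
0.08540227660869659 [0.05, -0.01, 3.42, 0.04, 0.03, -0.01]
```

View pics/w4.png

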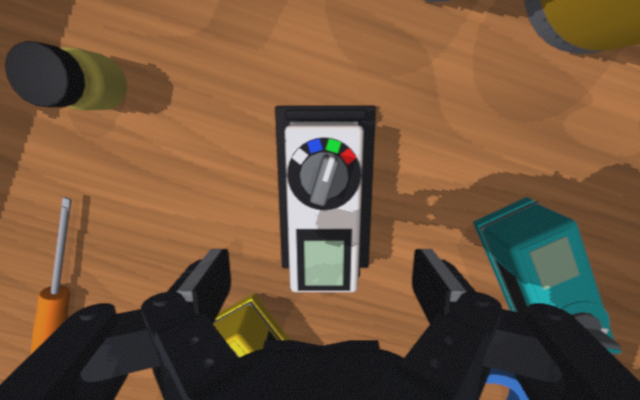

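Emit:
apply_moves(deltas="0.05 0 0.8 0 0 0; 0.05 0 1.7 0 0 0; 0.05 0 2.5 0 0 0; 0.05 0 3.1 0 0 0; 0.05 0 3.4 0 0 0; 0.05 0 3.4 0 0 0; 0.05 0 3.4 0 0 0")

```text
time_s: 7.55
tool_pos: [0.6414, -0.2132, 0.0311]
ee_rot: [-2.525, 1.868, -0.002]
wrist_force: [0.2, -0.0, -0.2]
width: 0.0859
```

Emit:
apply_moves(deltas="0 0 0 0 0 0; 0 0 0 0 0 0; 0 0 0 0 0 0; 0 0 0 0 0 0; 0 0 0 0 0 0; 0 0 0 0 0 0", gripper=1, newtons=60)

```text
time_s: 8.15
tool_pos: [0.6412, -0.213, 0.0312]
ee_rot: [-2.525, 1.868, -0.002]
wrist_force: [-1.1, 0.6, 6.6]
width: 0.0517
```

Run:
```python
from h import *
s=monitor.sense();print(s)
```

```text
{'time_s': 8.15, 'q': array([ 0.28673862,  0.69946685, -0.08331286,  1.68314612,  0.07766544,
        0.76067176, -1.10719113]), 'joint_vel': array([-0.00112761,  0.00038579,  0.00074633, -0.00129139, -0.0005895 ,
       -0.00027511,  0.00126078]), 'tau': array([ 1.19191725e-01, -6.20958710e+01,  3.43698738e-01, -2.04899812e+01,
        1.38217290e-01, -4.31877449e-01,  4.21129254e-03]), 'tool_pos': array([ 0.64119216, -0.21304772,  0.03117508]), 'ee_rot': array([-2.52502277e+00,  1.86802320e+00, -2.13727547e-03]), 'wrist_force': array([-1.14668998,  0.62687078,  6.57688702]), 'wrist_torque': array([ 0.24375599,  0.24986291, -0.00484411]), 'width': 0.05171564909576236}
```

Gripped: width 51.7 mm. I'll lift straight up, and meanwhile work out the rough panel pose from the two fixed views.

Emit:
apply_moves(deltas="0 0 -0.4 0 0 0; 0 0 -0.9 0 0 0; 0 0 -1.5 0 0 0; 0 0 -2.3 0 0 0; 0 0 -3.2 0 0 0; 0 0 -4.2 0 0 0; 0 0 -5.4 0 0 0; 0 0 -6.6 0 0 0; 0 0 -8 0 0 0; 0 0 -9 0 0 0; 0 0 -9 0 0 0")

```text
time_s: 9.25
tool_pos: [0.6422, -0.2138, 0.3065]
ee_rot: [-2.522, 1.867, -0.014]
wrist_force: [0.6, -1.0, -3.3]
width: 0.0509
```

Run:
```python
from h import *
s=monitor.sense();im=get_image('wrist');save(im['frame'],'w5.png');print(s['width'],s['tool_pos'],s['wrist_force'],s['wrist_torque'])
t=np.load('top0.npy',allow_pickle=True).item(); sc=np.load('scene0.npy',allow_pickle=True).item()
C=[]
for a,b in zip([(212,127),(216,187),(276,186),(275,127)],[(339,308),(379,282),(335,243),(293,262)]):
    x,e=tri([ray(t,*a),ray(sc,*b)]);C.append(x);print(x,e)
C=np.array(C);print(C.mean(0));U,S,V=np.linalg.svd(C-C.mean(0));n=V[2]*np.sign(V[2][2]);print('n',n,np.arccos(n[2]),'S',S,'heading',np.arctan2(-n[1],-n[0]))
xh=(C[0]+C[3]-C[1]-C[2]);print('x',xh/2,'hd',np.arctan2(xh[1],xh[0]))
```

```text
0.050884328014947376 [ 0.64223039 -0.21377435  0.30653962] [ 0.55308395 -0.95441288 -3.31154594] [-0.02921341 -0.0278792   0.00772156]
[0.69014344 0.3266112  0.14850986] [np.float64(0.0005996447727291457), np.float64(0.0005996447727292042)]
[0.51501477 0.32609878 0.0731775 ] [np.float64(0.003363377841344086), np.float64(0.003363377841344185)]
[0.51620382 0.13241821 0.07037453] [np.float64(0.0026983003714641145), np.float64(0.002698300371464153)]
[0.68936508 0.13014528 0.14511225] [np.float64(0.0005244357132473948), np.float64(0.0005244357132473242)]
[0.60268178 0.22881837 0.10929353]
n [-0.39572315 -0.0150052   0.91824726] 0.407164832023772 S [1.95103839e-01 1.89626459e-01 1.37164068e-04] heading 0.03790028070308737
x [ 0.17414496 -0.00088025  0.07503504] hd -0.005054677841449933
```

View pics/w5.png

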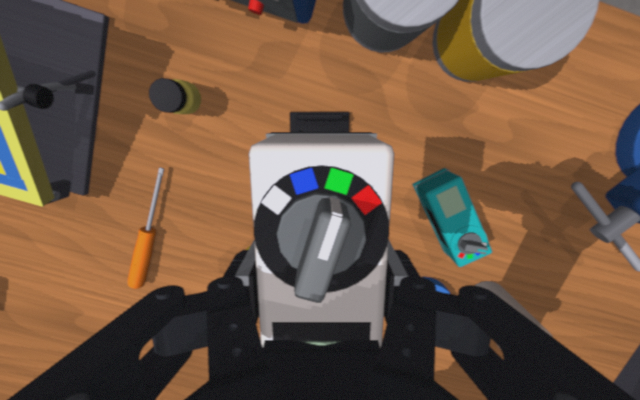

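The meter is held level, with the pointer on green at (335,215)→(340,180). The rough panel pose is centre (0.603,0.229,0.109), tilt 0.41 and heading about 0. The tape's outer side measures about 190 mm, which fits a 160 mm patch plus tape. Next I want two wrist views of the panel.

```bash
cat >> h.py <<'E'
def Rpan(tilt,hd):
    px=np.array([np.cos(tilt)*np.cos(hd),np.cos(tilt)*np.sin(hd),np.sin(tilt)]);py=np.array([-np.sin(hd),np.cos(hd),0]);n=np.cross(px,py)
    return np.column_stack([-py,-px,-n]),px,py,n
E
python3 - <<'E'
from h import *
s=monitor.sense();Rm,px,py,n=Rpan(.40,0);c=np.array([.603,.229,.109])
A=c-px*.08+n*.26-py*.15;B=A+py*.30;print(A,B)
print(delta(A,Rm,s)); print(delta(B,Rm,s,p0=A,R0=Rm)); print(s['q'])
E
```

```text
[0.42806635 0.079      0.31732239] [0.42806635 0.379      0.31732239]
[-11.39, 3.94, -0.52, 4.5, 0.66, 3.36]
[-10.0, 0.0, 0.0, 0.0, 0.0, 0.0]
[ 0.29016167  0.42764387 -0.08749141  1.46552116  0.03877537  1.24567295
 -1.07595607]
```

Emit:
apply_moves(deltas="-0.8 0.2 -0.2 0.3 0 0.2; -1.9 0.6 -0.4 0.8 0.1 0.6; -3.1 1 -0.5 1.3 0.2 1; -4.3 1.4 -0.5 1.8 0.3 1.3; -5.5 1.9 -0.5 2.3 0.3 1.7; -6.7 2.3 -0.5 2.8 0.4 2; -7.9 2.7 -0.5 3.2 0.5 2.4; -9 3.1 -0.5 3.6 0.5 2.7; -10 3.5 -0.5 4 0.6 3; -10.9 3.8 -0.5 4.3 0.6 3.2; -11.4 3.94 -0.5 4.5 0.66 3.36; -11.4 3.94 -0.5 4.5 0.66 3.36")

```text
time_s: 10.5
tool_pos: [0.4242, 0.0805, 0.3127]
ee_rot: [-2.01, 2.003, -0.399]
wrist_force: [1.2, -0.2, -3.6]
width: 0.0516
```

Run:
```python
from h import *
s=monitor.sense();im=get_image('wrist');im['s']=s;np.save('pA.npy',im,allow_pickle=True);save(im['frame'],'pA.png');print(s['width'],s['tool_pos'],s['ee_rot'],s['q'])
Rm,px,py,n=Rpan(.40,0);print(R.from_matrix(Rm).as_rotvec())
```

```text
0.0516101670632068 [0.42415903 0.08046971 0.31269543] [-2.01019986  2.00312971 -0.39875446] [ 0.04581901 -0.21342489 -0.4185874   2.21544934  0.08128788  0.75771784
 -1.99632034]
[-2.00165469  2.00165469 -0.40575549]
```

View pics/pA.png

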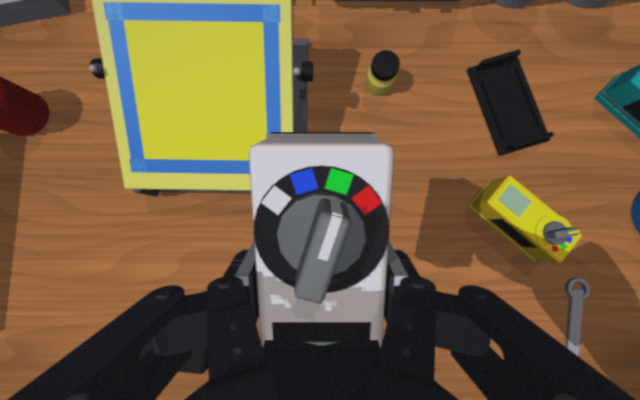

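View A shows the patch's inner corners at about (122,20), (269,20), (267,159) and (143,160), with the held meter not covering them. Next is view B.

Emit:
apply_moves(deltas="-0.6 0 0 0 0 0; -1.6 0 0 0 0 0; -2.8 0 0 0 0 0; -4 0 0 0 0 0; -5.2 0 0 0 0 0; -6.4 0 0 0 0 0; -7.6 0 0 0 0 0; -8.7 0 0 0 0 0; -9.5 0 0 0 0 0; -10 0 0 0 0 0; -10 0 0 0 0 0; -10 0 0 0 0 0")

```text
time_s: 11.75
tool_pos: [0.4277, 0.3782, 0.3138]
ee_rot: [-2.006, 2.007, -0.401]
wrist_force: [-0.1, -0.1, -4.8]
width: 0.0515
```

```bash
cat > pan.py <<'E'
from h import *
def corners(im,inner=True):
    hsv=cv2.cvtColor(im['frame'],cv2.COLOR_RGB2HSV)
    y=cv2.inRange(hsv,(22,120,120),(38,255,255)); y=cv2.morphologyEx(y,cv2.MORPH_OPEN,np.ones((3,3)))
    b=cv2.inRange(hsv,(98,90,80),(125,255,255))
    # inner patch: the largest yellow comp mostly surrounded by blue
    n,l,st,ce=cv2.connectedComponentsWithStats(y); 
    best=None
    for i in range(1,n):
        if st[i,4]<3000: continue
        m=(l==i).astype(np.uint8); ring=cv2.dilate(m,np.ones((9,9)))-m
        fr=(b[ring>0]>0).mean(); 
        if best is None or fr>best[0]: best=(fr,i)
    m=(l==best[1]).astype(np.uint8)
    c=max(cv2.findContours(m,cv2.RETR_EXTERNAL,cv2.CHAIN_APPROX_NONE)[0],key=cv2.contourArea)
    q=cv2.approxPolyDP(c,.05*cv2.arcLength(c,True),True)[:,0].astype(float)
    # refine by line fits to each side
    P=c[:,0].astype(float); L=[]
    for i in range(len(q)):
        a,d=q[i],q[(i+1)%len(q)]; t=(d-a)/np.linalg.norm(d-a); r=P-a; al=r@t; off=r@np.array([-t[1],t[0]])
        k=P[(abs(off)<3)&(al>.12*np.linalg.norm(d-a))&(al<.88*np.linalg.norm(d-a))]
        vx,vy,x0,y0=cv2.fitLine(k.astype(np.float32),cv2.DIST_HUBER,0,.01,.01).ravel(); L.append(np.cross([x0,y0,1],[x0+vx,y0+vy,1]))
    out=[]
    for i in range(len(q)):
        x=np.cross(L[i-1],L[i]);out.append(x[:2]/x[2])
    return best[0],np.array(out)
E
python3 - <<'E'
from pan import *
s=monitor.sense();im=get_image('wrist');im['s']=s;np.save('pB.npy',im,allow_pickle=True);save(im['frame'],'pB.png');print(s['tool_pos'],s['ee_rot'])
for n in 'AB':
    im=np.load(f'p{n}.npy',allow_pickle=True).item();fr,q=corners(im);print(n,fr,q.round(1).tolist())
E
```

```text
[0.42773627 0.37819078 0.31383104] [-2.00551023  2.00685648 -0.40055336]
A 0.6040763226366002 [[124.9, 21.5], [145.2, 158.0], [262.0, 158.0], [262.0, 22.3]]
B 0.6362068965517241 [[380.6, 25.5], [391.4, 162.0], [495.5, 162.0], [519.0, 27.3]]
```

View pics/pB.png

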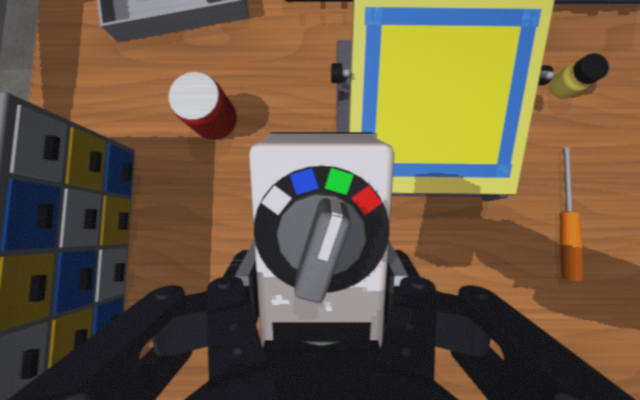

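View B shows the inner corners at about (381,25), (520,26), (498,164) and (379,163), with the bottom-left one hidden by the meter. I'll refit the edges on a subpixel R−B transition, leaving out the meter region.

```bash
cat > pan2.py <<'E'
from h import *
def lines(im,q):
    F=im['frame'].astype(np.float32); D=cv2.GaussianBlur(F[:,:,0]-F[:,:,2],(0,0),.7)
    L=[];q=np.array(q,float);cen=q.mean(0);res=[]
    for i in range(4):
        a,b=q[i],q[(i+1)%4];pts=[]
        t=(b-a)/np.linalg.norm(b-a);nn=np.array([-t[1],t[0]]);nn*=np.sign((cen-a)@nn) # inward
        for k in np.linspace(.08,.92,60):
            p=a+k*(b-a); o=np.arange(-7,7.01,.25); X=(p+o[:,None]*nn)
            if (X[:,1].max()>128 and X[:,0].max()>246 and X[:,0].min()<398): continue
            v=cv2.remap(D,X[:,0].astype(np.float32)[None],X[:,1].astype(np.float32)[None],cv2.INTER_LINEAR)[0]
            hi=v[-4:].mean();lo=v.min()
            if hi-lo<100: continue
            th=(hi+lo)/2;j=np.where((v[:-1]<th)&(v[1:]>=th))[0]
            if len(j)==0: continue
            j=j[-1];pts.append(p+(o[j]+.25*(th-v[j])/(v[j+1]-v[j]))*nn)
        pts=np.array(pts,np.float32);vx,vy,x0,y0=cv2.fitLine(pts,cv2.DIST_HUBER,0,.01,.01).ravel()
        res.append((len(pts),round(float(np.abs((pts-[x0,y0])@[-vy,vx]).mean()),2)))
        L.append(np.cross([x0,y0,1],[x0+vx,y0+vy,1]))
    out=[]
    for i in range(4):
        x=np.cross(L[i-1],L[i]);out.append(x[:2]/x[2])
    return np.array(out),res
def fitpan(views):
    C=[]
    for k in range(4):
        x,e=tri([ray(im,*q[k],im.get('s')) for im,q in views]);C.append(x);print(x.round(4),np.round(e,4))
    return np.array(C)
E
python3 - <<'E'
from pan2 import *
A=np.load('pA.npy',allow_pickle=True).item();B=np.load('pB.npy',allow_pickle=True).item()
qA,r=lines(A,[(122,20),(143,160),(267,159),(269,20)]);print(qA.round(1).tolist(),r)
qB,r=lines(B,[(381,25),(379,163),(498,164),(520,26)]);print(qB.round(1).tolist(),r)
C=fitpan([(A,qA),(B,qB)])   # far-left, near-left, near-right, far-right
c=C.mean(0);U,S,V=np.linalg.svd(C-c);n=V[2]*np.sign(V[2][2]);xh=C[0]+C[3]-C[1]-C[2]
print('sides',[np.linalg.norm(C[i]-C[i-1]).round(4) for i in range(4)],'S',S)
print('c',c,'tilt',np.arccos(n[2]),'n heading',np.arctan2(-n[1],-n[0]),'x tilt',np.arctan2(xh[2],np.hypot(*xh[:2])),'hd',np.arctan2(xh[1],xh[0]))
# PnP each
for im,q in((A,qA),(B,qB)):
    o=np.array([(.08,.08,0),(-.08,.08,0),(-.08,-.08,0),(.08,-.08,0)]);K=np.array([[f(im),0,im['cx']],[0,f(im),im['cy']],[0,0,1]])
    for sol in zip(*cv2.solvePnPGeneric(o,q,K,None,flags=cv2.SOLVEPNP_IPPE)[1:3]):
        Rc,p=campose(im,im['s']);Rp=Rc@cv2.Rodrigues(sol[0])[0];x=Rp[:,0];y=Rp[:,1]
        print('pnp',(Rc@sol[1].ravel()+p).round(4),'tilt',np.arcsin(x[2]).round(3),'hd',np.arctan2(x[1],x[0]).round(3),'roll',y[2].round(3))
E
```

```text
[[123.1, 19.6], [144.1, 158.4], [267.3, 160.2], [262.7, 21.6]] [(60, 0.01), (53, 0.02), (49, 0.07), (60, 0.02)]
[[381.4, 24.4], [373.3, 162.3], [496.4, 163.7], [520.4, 25.9]] [(47, 0.01), (54, 0.04), (60, 0.01), (60, 0.02)]
[0.6775 0.309  0.1432] [0.0001 0.0001]
[0.5302 0.3107 0.0807] [0.0001 0.0001]
[0.5283 0.1509 0.081 ] [0.0001 0.0001]
[0.6759 0.1488 0.1429] [0.0001 0.0001]
sides [np.float64(0.1602), np.float64(0.16), np.float64(0.1598), np.float64(0.1601)] S [0.16017655 0.15990936 0.00031776]
c [0.6029569  0.22984679 0.11193358] tilt 0.39928619778814944 n heading -0.010969753288537158 x tilt 0.3992858789476124 hd -0.01274777719706449
pnp [0.603  0.2298 0.1121] tilt 0.397 hd -0.011 roll -0.0
pnp [0.6022 0.2193 0.1111] tilt 0.46 hd -0.038 roll 0.603
pnp [0.6028 0.2299 0.112 ] tilt 0.401 hd -0.012 roll 0.001
pnp [0.6024 0.2403 0.1111] tilt 0.455 hd 0.011 roll -0.593
```

The two views agree: patch sides are 160 mm, centre (0.603,0.230,0.112), tilt 0.399 and heading −0.012, with PnP the same. I'll move to a hover along the normal.

```bash
cat >> h.py <<'E'
PC=np.array([.603,.2299,.112]);PR,PX,PY,PN=Rpan(.399,-.012)
def tgt(h,dx=.0014,dy=0): return PC+PN*(h+.023)+PX*dx+PY*dy
E
python3 - <<'E'
from h import *
s=monitor.sense();print(s['tool_pos'],delta(tgt(.06),PR,s))
E
```

```text
[0.42785048 0.37777851 0.31419229] [4.91, -2.84, 5.7, 0.06, 0.04, 0.11]
```

Emit:
apply_moves(deltas="0.5 -0.3 0.3 0 0 0; 1.3 -0.8 0.8 0 0 0; 2.2 -1.3 1.5 0 0 0; 3.1 -1.8 2.3 0 0 0.1; 4 -2.3 3.1 0 0 0.1; 4.6 -2.6 3.9 0 0 0.1; 4.91 -2.84 4.6 0.06 0.04 0.1; 4.91 -2.84 5.2 0.06 0.04 0.1; 4.91 -2.84 5.6 0.06 0.04 0.1; 4.91 -2.84 5.7 0.06 0.04 0.1; 4.91 -2.84 5.7 0.06 0.04 0.1; 4.91 -2.84 5.7 0.06 0.04 0.1")

```text
time_s: 13.0
tool_pos: [0.5719, 0.2329, 0.1911]
ee_rot: [-1.992, 2.009, -0.407]
wrist_force: [-0.5, -0.5, -3.4]
width: 0.0514
```

Run:
```python
from h import *
for i in range(3):
    s=monitor.sense();print(delta(tgt(.0),PR,s),s['wrist_force'],s['wrist_torque'],s['q'])
    im=get_image(['wrist','scene','top'][i]);im['s']=s;np.save(f'hov{i}.npy',im,allow_pickle=True);save(im['frame'] if i!=1 else cv2.resize(im['frame'][180:340,220:420],None,fx=4,fy=3.75,interpolation=cv2.INTER_CUBIC),f'hov{i}.png')
```

```text
[0.09, 0.03, 2.07, -0.03, 0.03, 0.03] [-0.47025045 -0.48761103 -3.44214774] [ 0.03790247  0.74527175 -0.00728265] [-0.07243441  0.34134797 -0.63855421  1.99602261  0.75357022  0.6733207
 -2.7861814 ]
[0.1, 0.03, 2.07, -0.04, 0.04, 0.03] [-0.63954472  0.66430991 -4.25520346] [0.02909792 0.69772864 0.01161828] [-0.07253914  0.34115343 -0.63857111  1.99598753  0.75367149  0.67327278
 -2.78624873]
[0.09, 0.03, 2.07, -0.04, 0.03, 0.03] [ 0.31723054 -0.07535022 -3.75225332] [ 0.00798381  0.76325411 -0.02329906] [-0.07255176  0.34120004 -0.63845661  1.99600774  0.75377656  0.67325435
 -2.78636744]
```

View pics/hov0.png

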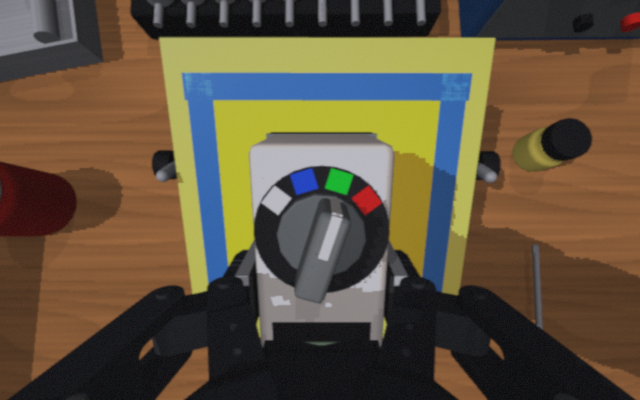

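View pics/hov1.png

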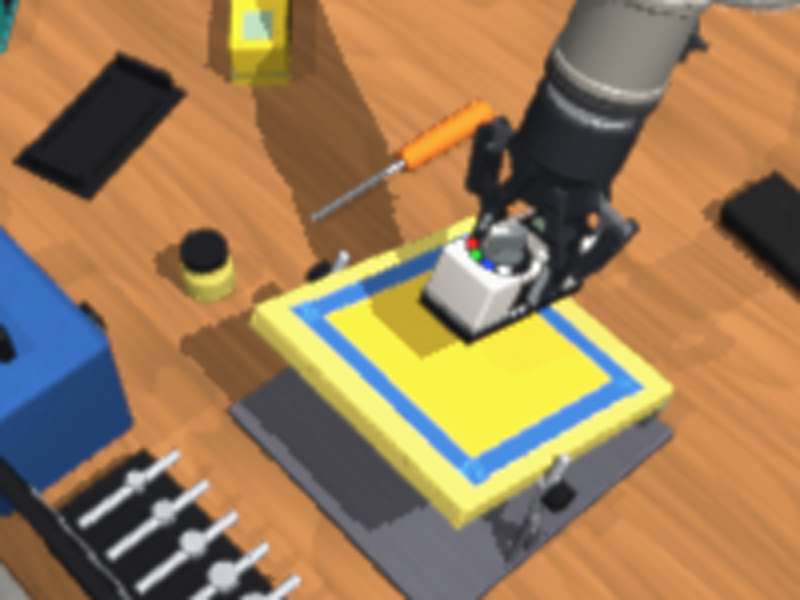

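At hover the meter sits over the patch, with the tape's top corners at about (215,100) and (441,100) and the meter end at 250–390. I'll recheck centring with this view. Joint 7 is at −2.79 against a limit of −2.96, so I'll watch it.

Run:
```python
from pan2 import *
im=np.load('hov0.npy',allow_pickle=True).item();s=im['s']
P=[PC+PX*a+PY*b for a,b in((.08,.08),(-.08,.08),(-.08,-.08),(.08,-.08))]
q0=np.array([proj(im,p,s) for p in P]);print('pred',q0.round(1).tolist())
# left,right lines only rows<240
import pan2
F=im['frame'].astype(np.float32);D=cv2.GaussianBlur(F[:,:,0]-F[:,:,2],(0,0),.7)
def onpl(u,v):
    p,d=ray(im,u,v,s);return p+d*((PC-p)@PN)/(d@PN)
for v in (110,130,150,170,200,220):
    row=D[v]; 
    def edge(lo,hi,up):
        r=row[lo:hi];th=(r.max()+r.min())/2
        j=[k for k in range(len(r)-1) if (r[k]<th)!=(r[k+1]<th)]
        j=j[-1] if up else j[0]; return lo+j+(th-r[j])/(r[j+1]-r[j])
    l=edge(200,245,True); r_=edge(400,450,False)
    a=onpl(l,v)-PC;b=onpl(r_,v)-PC
    print(v,round(l,1),round(r_,1),'px',(a@PX).round(4),'L',(a@PY).round(4),'R',(b@PY).round(4))
t=[ (lambda c:(lambda k:k)(np.where(D[80:110,c]>0)[0]))(c) for c in(260,320,380)]
for c in (250,320,390):
    col=D[80:120,c];th=(col.max()+col.min())/2;k=[i for i in range(39) if col[i]<th<=col[i+1]][-1];v=80+k+(th-col[k])/(col[k+1]-col[k]);a=onpl(c,v)-PC;print('top',c,v.round(1),(a@PX).round(4))
```

```text
pred [[213.0, 99.1], [230.6, 297.4], [419.6, 298.2], [440.1, 99.7]]
110 213.6 438.8 px 0.0726 L 0.0802 R -0.0799
130 215.5 436.8 px 0.0587 L 0.0802 R -0.0799
150 217.2 434.8 px 0.0443 L 0.0802 R -0.0799
170 219.0 433.1 px 0.0294 L 0.0802 R -0.0802
200 221.7 429.6 px 0.0059 L 0.0802 R -0.0799
220 223.5 427.6 px -0.0104 L 0.0802 R -0.0799
top 250 99.7 0.0797
top 320 100.0 0.0796
top 390 99.9 0.0797
```

Centring predictions match to 0.4 mm. I'll approach to 12 mm while watching joint 7.

Emit:
apply_moves(deltas="0.05 0 0.3 0 0 0; 0.09 0.03 0.7 -0.03 0.03 0.03; 0.09 0.03 1.1 -0.03 0.03 0.03; 0.09 0.03 1.1 -0.03 0.03 0.03; 0.09 0.03 1.1 -0.03 0.03 0.03")

```text
time_s: 13.65
tool_pos: [0.5836, 0.2296, 0.1585]
ee_rot: [-1.992, 2.017, -0.406]
wrist_force: [0.8, 1.0, -2.8]
width: 0.0511
```

Run:
```python
from h import *
for i in range(2):
    s=monitor.sense();print(delta(tgt(.0),PR,s),s['wrist_force'],s['wrist_torque'],s['q'])
    im=get_image('scene')
save(cv2.resize(im['frame'][200:320,290:410],None,fx=5,fy=5,interpolation=cv2.INTER_CUBIC),'ap1.png')
```

```text
[-0.02, -0.04, 0.91, 0.03, -0.01, -0.0] [ 0.77807774  0.9626635  -2.77467922] [0.03407013 0.71027601 0.05132695] [-0.09931308  0.39902287 -0.59673479  2.00043384  0.82621819  0.6349151
 -2.8453327 ]
[-0.01, -0.03, 0.93, 0.02, -0.0, -0.0] [ 0.1864937   0.03230946 -3.49324306] [3.15409080e-02 7.27726451e-01 5.99413126e-04] [-0.09911212  0.39829296 -0.59725882  2.00012968  0.82610609  0.63492669
 -2.84526591]
```

View pics/ap1.png

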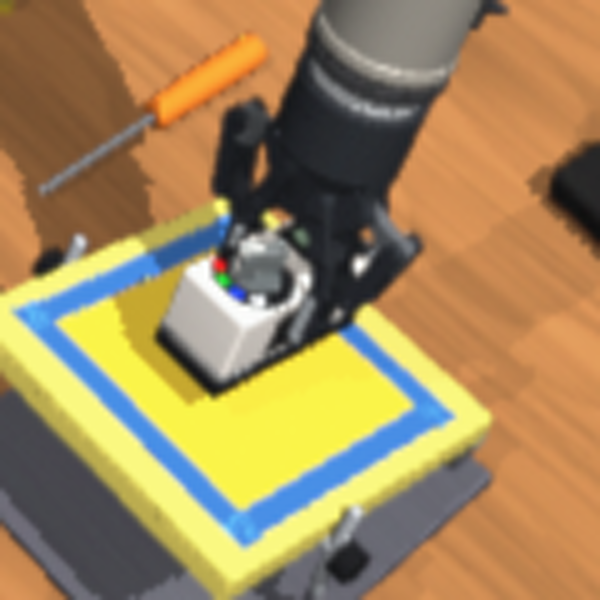

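Emit:
apply_moves(deltas="0 -0.02 0.2 0.02 0 0; 0 -0.02 0.45 0.02 0 0; 0 -0.02 0.65 0.02 0 0; 0 -0.02 0.7 0.02 0 0; 0 -0.02 0.7 0.02 0 0")

```text
time_s: 14.25
tool_pos: [0.5924, 0.2294, 0.1398]
ee_rot: [-1.991, 2.016, -0.408]
wrist_force: [0.6, -0.6, -4.0]
width: 0.0513
```

Run:
```python
from h import *
s=monitor.sense();print(delta(tgt(.0),PR,s),s['wrist_force'],s['wrist_torque'],s['q'][6])
```

```text
[-0.02, -0.01, 0.22, -0.0, -0.01, -0.0] [ 0.63227166 -0.58025939 -4.04312082] [-0.01610792  0.78812177 -0.01816274] -2.882887808925386
```

Emit:
apply_moves(deltas="0 0 0.05 0 0 0; 0 0 0.1 0 0 0; 0 0 0.1 0 0 0; 0 0 0.1 0 0 0")

```text
time_s: 14.65
tool_pos: [0.5938, 0.2294, 0.1376]
ee_rot: [-1.99, 2.015, -0.409]
wrist_force: [-0.4, -0.4, -3.5]
width: 0.0512
```

Run:
```python
from h import *
s=monitor.sense();print(delta(tgt(.0),PR,s),s['wrist_force'],s['wrist_torque'],s['q'][6])
```

```text
[-0.02, 0.0, 0.14, -0.01, -0.0, -0.01] [-0.38067018 -0.37140418 -3.50613674] [ 0.00779945  0.75385976 -0.00609744] -2.887396675793257
```

Emit:
apply_moves(deltas="0 0 0.03 0 0 0; 0 0 0.06 0 0 0; 0 0 0.06 0 0 0; 0 0 0.06 0 0 0")

```text
time_s: 15.05
tool_pos: [0.5944, 0.2294, 0.1359]
ee_rot: [-1.99, 2.016, -0.408]
wrist_force: [0.8, 0.4, -4.1]
width: 0.0514
```

Run:
```python
from h import *
s=monitor.sense();print(delta(tgt(.0),PR,s),s['wrist_force'],s['wrist_torque'],s['q'][6])
```

```text
[-0.02, -0.0, 0.08, -0.01, -0.0, -0.01] [ 0.79342873  0.43109251 -4.13646584] [-0.02395405  0.77709171  0.0408198 ] -2.8901611478256632
```

Emit:
apply_moves(deltas="0 0 0.03 0 0 0; 0 0 0.04 0 0 0; 0 0 0.04 0 0 0")

```text
time_s: 15.35
tool_pos: [0.5949, 0.2294, 0.1348]
ee_rot: [-1.99, 2.015, -0.408]
wrist_force: [0.1, 0.3, -4.0]
width: 0.0511
```

Emit:
apply_moves(deltas="0 0 0.02 0 0 0; 0 0 0.03 0 0 0; 0 0 0.03 0 0 0")

```text
time_s: 15.65
tool_pos: [0.5951, 0.2295, 0.1342]
ee_rot: [-1.99, 2.015, -0.409]
wrist_force: [-3.2, -1.6, 0.5]
width: 0.0512
```

Run:
```python
from h import *
s=monitor.sense();print(delta(tgt(.0),PR,s),s['wrist_force'],s['wrist_torque'],s['q'][6])
```

```text
[-0.02, -0.0, 0.02, -0.01, -0.01, -0.0] [-3.20198551 -1.595036    0.53671189] [-0.11044873  0.90536728 -0.16418305] -2.893157026772847
```

First contact came at the predicted depth, with about 5 N along the normal. I'll average a few readings to check for flushness.

```bash
cat > ft.py <<'E'
from h import *
def ft(n=10):
    A=[]
    for i in range(n):
        im=get_image('wrist');s=monitor.sense();A.append(np.r_[s['wrist_force'],s['wrist_torque']])
    m=np.mean(A,0);sd=np.std(A,0)/n**.5
    F=m[:3]-[0.15,0.0,-3.75];T=m[3:]-[.005,.75,0]
    P=np.column_stack([PX,PY,PN])
    print('t',s['time_s'],'F px,py,n',(F@P).round(2),'T px,py,n',(T@P).round(3),'se',sd.round(2),'q7',s['q'][6].round(3),'w',s['width'].round(4))
    print(delta(tgt(0),PR,s));return im
E
python3 - <<'E'
from ft import *
im=ft()
im=get_image('scene');save(cv2.resize(im['frame'][200:320,290:410],None,fx=5,fy=5,interpolation=cv2.INTER_CUBIC),'ct1.png')
E
```

```text
Traceback (most recent call last):
  File "ft.py", line 9, in ft
    print('t',s['time_s'],'F px,py,n',(F@P).round(2),'T px,py,n',(T@P).round(3),'se',sd.round(2),'q7',s['q'][6].round(3),'w',s['width'].round(4))
                                                                                                                             ^^^^^^^^^^^^^^^^
AttributeError: 'float' object has no attribute 'round'
```

```bash
sed -i "s/s\['width'\].round(4)/s['width']/" ft.py
python3 - <<'E'
from ft import *
im=ft()
im=get_image('scene');save(cv2.resize(im['frame'][200:320,290:410],None,fx=5,fy=5,interpolation=cv2.INTER_CUBIC),'ct1.png')
E
```

```text
t 16.65 F px,py,n [-2.43 -1.92  7.59] T px,py,n [-0.262  0.219 -0.034] se [0.15 0.1  0.17 0.   0.01 0.01] q7 -2.893 w 0.051026659856985686
[-0.02, -0.0, 0.02, -0.01, -0.0, -0.01]
```

View pics/ct1.png

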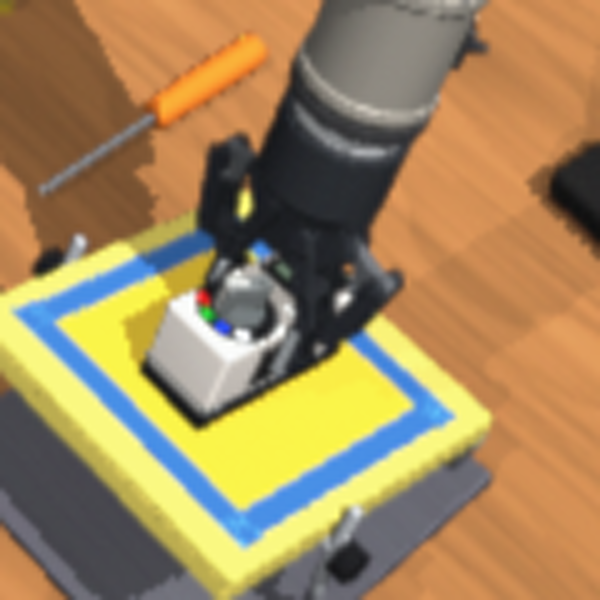

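Normal force is 7.6 N with a small tangential load (−2.4, −1.9 N). I'll relieve that load so the torque readings show where the contact pressure is centred.

Emit:
apply_moves(deltas="0.01 0.01 0 0 0 0; 0.01 0.01 0 0 0 0; 0.01 0.01 0 0 0 0")

```text
time_s: 17.0
tool_pos: [0.5952, 0.2294, 0.1342]
ee_rot: [-1.99, 2.015, -0.409]
wrist_force: [-4.7, -1.1, 3.2]
width: 0.0514
```

```bash
python3 -c "
from ft import *
ft(8)"
```

```text
t 17.4 F px,py,n [-1.09 -0.37  9.26] T px,py,n [-0.111 -0.005 -0.026] se [0.21 0.13 0.36 0.01 0.01 0.01] q7 -2.893 w 0.05160425956796811
[-0.02, -0.0, 0.02, -0.02, 0.0, -0.0]
```

Emit:
apply_moves(deltas="0.005 0.01 -0.01 0.03 0.03 0; 0.005 0.01 -0.01 0.03 0.03 0; 0.005 0.01 -0.01 0.03 0.03 0")

```text
time_s: 17.7
tool_pos: [0.595, 0.2294, 0.1342]
ee_rot: [-1.988, 2.015, -0.413]
wrist_force: [-1.0, 1.5, 0.8]
width: 0.0511
```

```bash
python3 -c "
from ft import *
ft(8)"
```

```text
t 18.1 F px,py,n [1.55 1.57 4.83] T px,py,n [ 0.502 -0.32  -0.064] se [0.2  0.11 0.16 0.01 0.01 0.01] q7 -2.899 w 0.05160935990541263
[-0.03, -0.02, 0.02, -0.04, -0.03, -0.01]
```

That over-corrected: a 0.15° roll moves the torque by 0.6 N m, so the fit is already sensitive to hundredths of a millimetre. I'll go back to the earlier orientation.

Emit:
apply_moves(deltas="-0.005 -0.005 0.005 -0.02 -0.025 0; -0.005 -0.005 0.005 -0.02 -0.025 0; -0.005 -0.005 0.005 -0.02 -0.025 0")

```text
time_s: 18.4
tool_pos: [0.5946, 0.229, 0.134]
ee_rot: [-1.99, 2.015, -0.41]
wrist_force: [-3.1, 0.4, 3.5]
width: 0.0515
```

Run:
```python
from ft import *
im=ft(8);ft(8);save(im['frame'],'fin.png')
im=get_image('scene');save(cv2.resize(im['frame'][180:340,210:420],None,fx=3.8,fy=3.7,interpolation=cv2.INTER_CUBIC),'fin_s.png')
```

```text
t 18.8 F px,py,n [-0.64 -0.03  9.97] T px,py,n [ 0.227 -0.105 -0.05 ] se [0.24 0.24 0.17 0.01 0.02 0.01] q7 -2.894 w 0.051284657635395005
[-0.03, -0.02, 0.02, -0.02, -0.01, -0.01]
t 19.2 F px,py,n [-0.55 -0.06  9.64] T px,py,n [ 0.192 -0.061 -0.037] se [0.16 0.21 0.25 0.01 0.01 0.01] q7 -2.894 w 0.05159984891296868
[-0.03, -0.02, 0.02, -0.02, -0.01, -0.01]
```

View pics/fin.png

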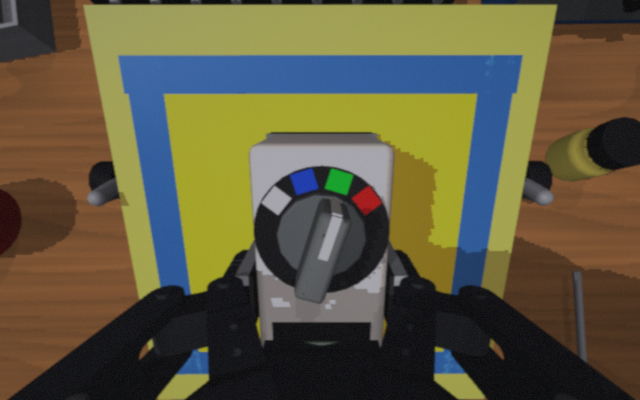

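View pics/fin_s.png

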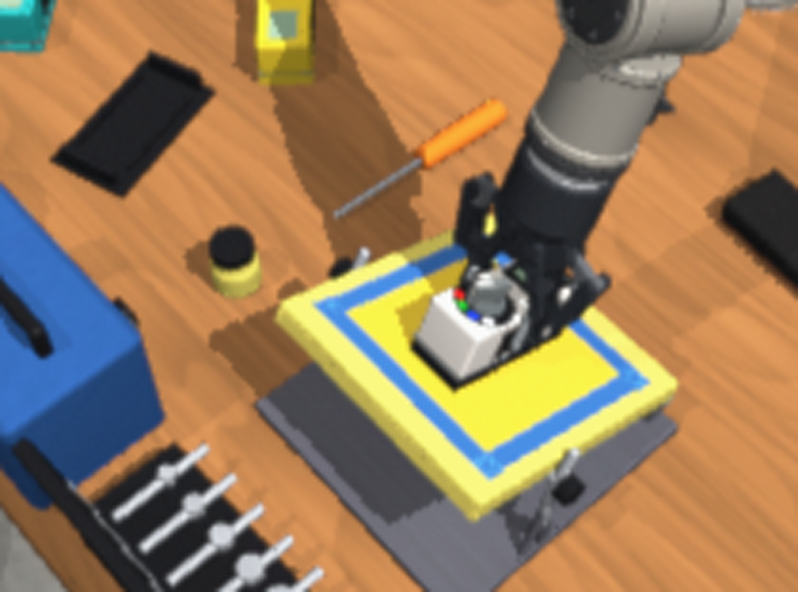

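Emit:
apply_moves(deltas="0 0 -0.01 0 -0.01 0; 0 0 -0.01 0 -0.01 0; 0 0 -0.01 0 -0.01 0")

```text
time_s: 19.55
tool_pos: [0.5946, 0.229, 0.134]
ee_rot: [-1.99, 2.015, -0.409]
wrist_force: [-0.9, 1.3, 1.4]
width: 0.0512
```

Run:
```python
from ft import *
ft(8);s=monitor.sense();im=ft(8)
F=im['frame'].astype(float)
for c in (300,340): print(c,[(r,im['frame'][r,c].tolist()) for r in range(128,138)])
def onpl(u,v):
    p,d=ray(im,u,v,s);return p+d*((PC-p)@PN)/(d@PN)-PC
for u,v in((320,132),(320,133)): a=onpl(u,v);print((a@PX).round(4))
row=im['frame'][138];print([(c,row[c].tolist()) for c in list(range(244,270,3))+list(range(372,398,3))])
print(proj(im,PC+PX*.0625+PY*.026,s),proj(im,PC+PX*.0625-PY*.026,s))
```

```text
t 19.95 F px,py,n [0.38 1.01 3.62] T px,py,n [ 0.277 -0.248  0.07 ] se [0.12 0.16 0.18 0.01 0.01 0.01] q7 -2.893 w 0.05157387061645741
[-0.03, -0.02, 0.02, -0.02, -0.0, -0.01]
t 20.35 F px,py,n [-0.33  0.93  1.85] T px,py,n [ 0.247 -0.216  0.04 ] se [0.13 0.18 0.16 0.02 0.01 0.01] q7 -2.893 w 0.05113351914602188
[-0.03, -0.02, 0.02, -0.02, -0.0, -0.01]
300 [(128, [165, 164, 47]), (129, [166, 165, 47]), (130, [164, 164, 46]), (131, [146, 145, 42]), (132, [86, 86, 34]), (133, [58, 56, 56]), (134, [86, 85, 86]), (135, [93, 91, 90]), (136, [95, 91, 90]), (137, [95, 89, 90])]
340 [(128, [166, 166, 49]), (129, [166, 164, 47]), (130, [163, 163, 46]), (131, [146, 144, 42]), (132, [86, 86, 33]), (133, [59, 60, 58]), (134, [84, 82, 84]), (135, [90, 87, 88]), (136, [92, 86, 87]), (137, [93, 88, 88])]
0.0602
0.0597
[(244, [165, 165, 48]), (247, [165, 164, 45]), (250, [165, 163, 45]), (253, [165, 165, 46]), (256, [166, 165, 46]), (259, [165, 164, 47]), (262, [165, 164, 48]), (265, [147, 146, 68]), (268, [98, 96, 95]), (372, [94, 89, 89]), (375, [93, 89, 87]), (378, [129, 111, 47]), (381, [162, 160, 46]), (384, [166, 165, 47]), (387, [166, 165, 48]), (390, [164, 163, 45]), (393, [166, 166, 46]), (396, [164, 164, 44])]
[270.96815161 127.57653463] [369.80540799 127.52994508]
```

Emit:
apply_moves(deltas="0 0 0.01 0 0 0; 0 0 0.01 0 0 0; 0 0 0.01 0 0 0; 0 0 0.01 0 0 0; 0 0 0.01 0 0 0")

```text
time_s: 20.85
tool_pos: [0.5946, 0.2289, 0.134]
ee_rot: [-1.99, 2.015, -0.409]
wrist_force: [-5.0, -1.8, 2.9]
width: 0.0512
```

Run:
```python
from ft import *
ft(8);ft(8);ft(8)
```

```text
t 21.25 F px,py,n [-2.23 -1.73  8.49] T px,py,n [-0.152  0.23  -0.027] se [0.09 0.13 0.11 0.01 0.01 0.01] q7 -2.893 w 0.051591725070215255
[-0.04, -0.02, 0.02, -0.02, -0.01, -0.01]
t 21.65 F px,py,n [-2.13 -1.27  8.87] T px,py,n [-0.16   0.226 -0.021] se [0.18 0.12 0.12 0.01 0.01 0.01] q7 -2.893 w 0.051009585804035494
[-0.04, -0.02, 0.02, -0.02, -0.01, -0.01]
t 22.05 F px,py,n [-2.27 -1.47  8.44] T px,py,n [-0.173  0.22  -0.007] se [0.2  0.14 0.23 0.01 0.01 0.01] q7 -2.893 w 0.05132963790242535
[-0.04, -0.02, 0.02, -0.02, -0.01, -0.01]
```

The press is steady at about 8.5 N over 1.2 s, pressure is centred to within about 1 cm, the pointer is on green and the grip is holding. Handing in.

```bash
python3 -c "
from h import *
print(workorder.job_done());print(monitor.sense()['time_s'])"
```

```text
the job is handed in; nothing more can be done
None
the job is handed in; nothing more can be done
```

I turned the selector from white to green with the meter still in its holder. Then I gripped the meter across its width, lifted it straight out, and laid it on the taped patch. I handed in at about 22 s of the 64 s, still gripping the meter and pressing it down.

**Checks that agreed:**
- **Selector:** the pointer is on the green mark in the final wrist picture.
- **Patch position:** two wrist views put the patch sides at 160 mm, its centre at (0.603, 0.230, 0.112) and its tilt at 0.399 rad. The hover view matched this to within 0.4 mm.
- **Tilt match:** the tool's tilt was within about 0.1° of the panel's.
- **Contact:** the meter touched within about 1 mm of the predicted depth. The push held steady at about 8.5 N over the last 1.2 s, with the pressure centred to within about 1 cm, so the sole appears flush.
- **Other things:** nothing else on the bench was handled.

**Checks that were weaker or disagreed:**
- **Centring along the slope:** the last wrist picture puts the meter's upper end about 2 mm lower down the slope than planned. That is within the 2 mm camera calibration, so I left it.
- **Flushness:** a small tilt correction overshot and I undid it. Backing off afterwards dropped the push to about 2 N, so I pressed on again to about 8.5 N. The torque zero is uncertain, so pressure-centre figures are approximate.
- **Side load:** about 2.5 N of sideways force remained.
- **Joint 7:** it ended at −2.89 rad, inside its −2.96 limit but close to it.

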